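# Seat the tongued insert under the lip of its nest

### The job

Fit the steel insert that has the thin tongue on one end into the nest: dip the tongue, tuck it under the nest's overhanging lip, then lower the other end so that the insert lies flat on the pocket floor with the tongue under the lip, and let go. Leave the plain square-ended insert where it lies.

Things in the scene. Friction and masses are not known exactly. Their poses are not given: they have to be found in the camera images.
- heel_insert: Tongued steel insert, 0.35 kg, loose: plate 100 (x) x 40 (y) mm. Origin: centre of its underside; x points to the tongue, z up. Body 16 mm thick from x = -50 to 18 mm; from 18 to 50 mm only a tongue 7 mm thick, level with the underside. A flat-sided grip lug stands on the body, 30 (x) x 20 (y) mm, centred at x = -10, from z = 16 to 46 mm.
- insert_lug (a point): Centre of the insert's lug, at (-10, 0, 31) mm in the insert's frame; grip it across the 20 mm width (y). Same axes as the insert.
- tongue_tip (a point): Middle of the lower front edge of the tongue, at (50, 0, 0) mm in the insert's frame; same axes.
- plain_insert: The wrong insert, same steel, square-ended, no tongue: plate 84 x 40 x 16 mm with the same lug (30 x 20 mm, up to z = 46 mm) at its centre. Origin: centre of its underside. Leave it.
- nest: Dark steel nest fixed to the bench, 142 (x) x 92 (y) mm. Origin: centre of its underside; x points to the end with the lip, z up. Pocket 114 (x) x 60 (y) mm centred on the origin, end walls at x = -57 and 57 mm. Walls along the sides and at the -x end are 12 mm higher than the pocket floor (top at z = 22 mm).
- pocket_floor (a point): Centre of the pocket floor, 10 mm above the bench, at (0, 0, 10) mm in the nest's frame; same axes as the nest.
- lip_edge (a point): Middle of the lower free edge of the bright steel lip, at (33, 0, 28) mm in the nest's frame; same axes. The lip covers x = 33 to 57 mm over the full width, underside 18 mm above the pocket floor, 6 mm thick, two screw heads 3 mm high on top. The opening before it is 90 mm long, shorter than the insert: it goes in only tilted; about 15 degrees, tongue down, clears all.
Not all that is in view belongs to the job. What is shaped like the heel_insert but green or orange is not meant.

How it is judged (in metres and radians):
On the way:
1. the tongue is tucked under the lip while the insert is tilted, tongue down (x of tongue_tip in the frame of lip_edge above 0.004 m and z of tongue_tip in the frame of lip_edge below -0.005 m and y of tongue_tip in the frame of pocket_floor between -0.03 and 0.03 m and angle between heel_insert's own z axis and vertical between 0.07 and 0.8 rad), for 0.1 s.
At the end, for the whole second after the job is handed in: The tongued insert lies still and flat (within 3.5 degrees) on the pocket floor (origin within 4 mm of the floor's height, 12 mm along and 15 mm across of the pocket's centre), its tongue at least 6 mm under the lip (x of tongue_tip in the frame of lip_edge above 0.006 m and z of heel_insert in the frame of pocket_floor below 0.004 m and y of heel_insert in the frame of pocket_floor between -0.015 and 0.015 m and x of heel_insert in the frame of pocket_floor between -0.012 and 0.012 m and angle between heel_insert's own z axis and vertical below 0.06 rad and linear speed of heel_insert below 0.02 m/s); the robot touches nothing.
It fails at once if the plain insert is shifted by more than 30 mm (distance of plain_insert from where it was at the start of the episode above 0.03 m).
It also fails if it takes over 35 s, if anything falls off the work surface, if the arm or the gripper's body presses on something with over 40 N, if the wrist force passes 120 N, or if a joint passes its speed limit or range.

### The arm

A 7-joint arm with a two-finger parallel gripper is mounted at the origin on the work surface; the furniture and walls round the work are solid. World frame = base frame: x ahead of the robot, y to its left, z up, the work surface at z = 0. Lengths are in m, angles in degrees, forces in N, time in s.
With the tool pointing down it reaches from about 0.35 to 0.9 m from the base axis. Payload 7.2 kg.
Tool frame: the origin (TCP) lies at the very end of the fingers, on their centre line; the grasp point (between the pads) lies 19 mm behind it; z points along the fingers, y is the direction in which the jaws open and shut (so a half turn about z gives the same grasp; the last joint's range is limited). The gripper opens to 88 mm and grips with 3 to 60 N. Pads are 20 mm wide; open, the fingers measure 115 mm over their backs; the gripper's body (75 mm by 178 mm) begins 61 mm behind the grasp point.
Start: joints at [60.493, 23.554, -0.728, 91.456, 0.321, 64.991, -4.71], TCP at [0.27, -0.564, 0.223] pointing down, gripper open.
Joint ranges: [-169.25, 169.25], [-16.82, 113.86], [-84.01, 82.57], [7.8, 145.47], [-59.2, 239.2], [7.22, 106.19], [-163.78, 163.78]. Speed limits (degrees/s): [136.94, 136.94, 172.46, 172.46, 180, 180, 180].

### API

Orientations are given as [roll, pitch, yaw] about the fixed x, y, z axes, in that order (R = Rz(yaw) Ry(pitch) Rx(roll)).
In Python, from bench import robot gives the robot as it stands.
- The arm moves only by the tool carry_out, never from a script. Its arguments are lists of equal length, an entry for each row: "offset": the shift along the world's x, y, z in mm, a list of three; "turn": the turn, a rotation vector about the world's x, y, z in degrees, a list of three; "hand": the closure in counts, from 0 (fully open) to 255 (shut). A call has 1 to 12 rows; each row shifts and turns the commanded pose from where the row before left it; what a row does not reach is not made up. A row lasts 1/10 s, in which the tool goes at most 50 mm and 8.59 degrees, less where a joint would pass 70% of its speed; a pose out of reach is approached as far as the arm can. A call with a gripper value outside its range is refused whole. The fingers move at their own pace and stop on an object; "force" is the grip in N (left out, the last holds). Time passes only in rows, so rows that do not move let the fingers close. It gives the time, the measured TCP pose, the force and the opening at its end, in the units of the state.
- robot.get_state(): the state, without advancing time (a new reading comes with each control period).
- robot.snapshot(name): name is "scene" or "top"; returns a dict with "pixels" (384x512x3 uint8, red, green, blue), "camera_matrix" (3x3 intrinsics, pixels), "world_to_cam" (4x4, takes a point from world to camera coordinates). Camera axes: x right, y down, z forward; pixel columns grow to the right and rows downward; lengths in m; the calibration is good to about 2 mm. A picture is of the moment at which its call begins. There is no depth.
- robot.hand_in(): hands the job in, once; it reports no verdict.
The state is a dict: "time": time; "joints": joint angles; "dq": joint speeds; "tau": joint torques, N m; "eef_pos": TCP position; "orientation": TCP orientation; "wrist_force": force on the tool from outside, world axes, zero at the start; "torque": the same for the moment, N m; "width": finger opening in m.
Only numpy, scipy, OpenCV 4.12 (cv2) and the standard library are available. Lean on these libraries where they do the work, as an engineer would, in place of code of your own. Each camera call takes 0.05 s, during which the arm holds its last target. There are 200 camera calls.

## Working session

There is one attempt and no reset: what is moved stays moved. The work goes in short steps, Python scripts to look and compute and a tool call to move; the robot and the scene stay as the last step left them, time stands still between calls to the robot, and variables do not carry over. Pictures are saved under pics/ and viewed, about 8 in all and at most 12, crops included, and the job is handed in when it is done.

Besides the shell and the picture viewer there is one more tool, called as name(argument=value, ...) on one line, values as JSON. carry_out: Moves the arm, as the interface text tells. Its arguments: {"type":"object","properties":{"offset":{"type":"array"},"turn":{"type":"array"},"hand":{"type":"array"},"force":{"type":"number"}},"required":["offset","turn","hand"]}

```bash
mkdir -p pics; ls; cat > h.py <<'E'
import numpy as np,cv2,pickle
from bench import robot
def snap(n,f):
    s=robot.snapshot(n); cv2.imwrite(f'pics/{f}.png',s['pixels'][:,:,::-1]); pickle.dump({k:np.array(v) for k,v in s.items()},open(f'pics/{f}.pkl','wb')); return s
def load(f): return pickle.load(open(f'pics/{f}.pkl','rb'))
def ray(f,u,v,z):
    s=load(f);T=s['world_to_cam'];R=T[:3,:3];c=-R.T@T[:3,3]
    d=R.T@np.linalg.inv(s['camera_matrix'])@np.array([u,v,1.]);return c+d*(z-c[2])/d[2]
def proj(f,P):
    s=load(f);T=s['world_to_cam'];p=s['camera_matrix']@(T[:3,:3]@np.array(P).T+T[:3,3:]);return (p[:2]/p[2]).T
def crop(f,o,u0,v0,w,h,k): cv2.imwrite(f'pics/{o}.png',cv2.resize(load(f)['pixels'][v0:v0+h,u0:u0+w,::-1],None,fx=k,fy=k,interpolation=cv2.INTER_CUBIC))
E
python3 - <<'E'
from h import *
a=snap('scene','s0')['pixels'];b=snap('top','t0')['pixels']
cv2.imwrite('pics/both.png',cv2.resize(np.hstack([a,b])[:,:,::-1],(800,300),interpolation=cv2.INTER_AREA))
for f in('s0','t0'):
    T=load(f)['world_to_cam'];print(-T[:3,:3].T@T[:3,3],T[2,:3])
print(robot.get_state())
E
```

```text
pics
[-0.28821291 -0.92779504  0.60378524] [ 0.58821507  0.65418297 -0.47544471]
[ 0.25715743 -0.16034218  1.66799748] [ 0.10894471  0.01657891 -0.99390955]
{'time': 0.1, 'joints': array([60.49287432, 23.59318521, -0.72930517, 91.49655034,  0.32161168,
       64.99170185, -4.710009  ]), 'dq': array([-0.09052741, -0.0845833 ,  0.0262927 , -0.06622014, -0.021282  ,
       -0.06172572, -0.01280256]), 'tau': array([ 2.99025553e-03, -5.89096856e+01,  6.44157920e-01, -2.91708666e+01,
       -5.37598226e-02,  1.45157502e-02,  6.59287980e-05]), 'eef_pos': array([ 0.26983087, -0.56326513,  0.22193687]), 'orientation': array([-1.79920830e+02,  5.90078852e-03,  2.56018358e+01]), 'wrist_force': array([-0.28478248,  0.9006236 , -0.54744699]), 'torque': array([0.00108671, 0.00989427, 0.02598739]), 'width': 0.08824906480663944}
```

View pics/t0.png

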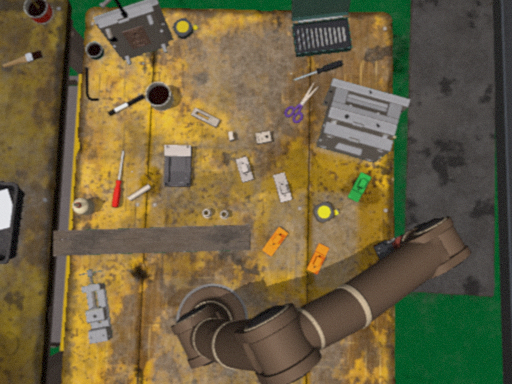

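View pics/s0.png

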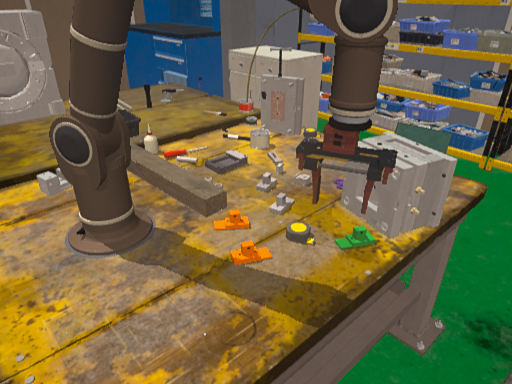

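Candidates in the top image are the grey blocks at (245,168), (283,187), (264,137) and (206,117). The orange ones at (275,240) and (317,258) and the green one at (359,187) are decoys. The nest is at (178,165), with its bright lip at the upper end. Next is a close crop.

```bash
python3 - <<'E'
from h import *
crop('t0','c1',155,100,155,115,5)
crop('s0','c2',180,120,130,110,6)
E
```

```text
(no output)
```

View pics/c1.png

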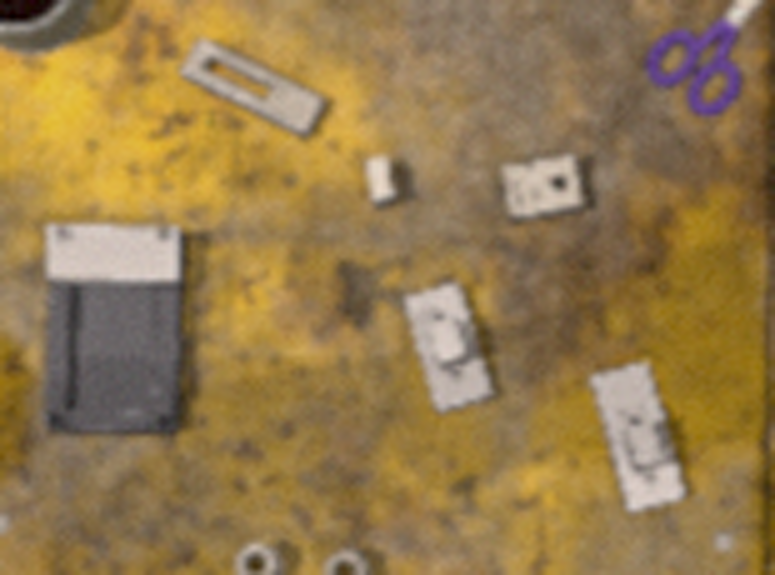

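View pics/c2.png

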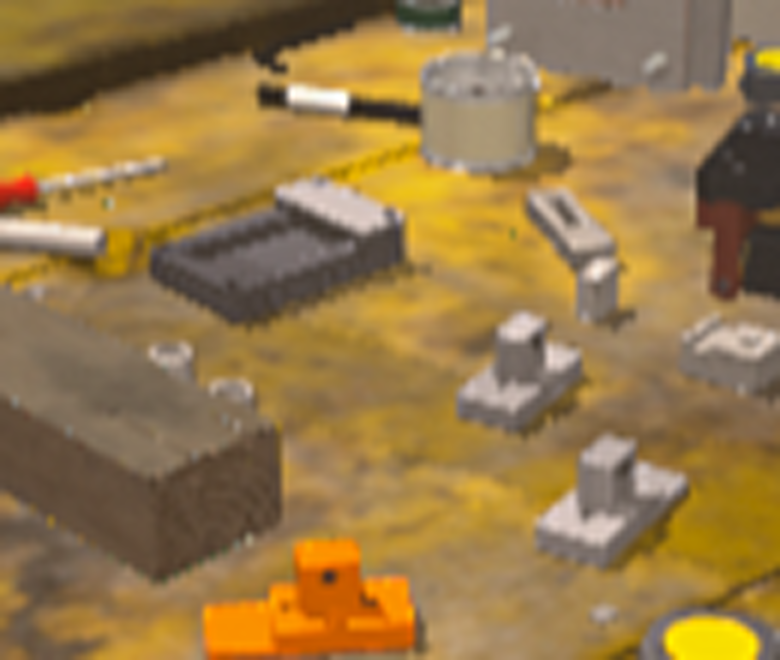

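The upper-left grey block (420,345 in the crop) has equal ends, so it is the plain insert. The lower-right one (638,437) is longer, its lug sits toward the near end and it has a thin far end, so it is the tongued insert. I'll fit poses from the corners.

```bash
cat >> h.py <<'E'
from scipy.optimize import least_squares
def Rz(a): c,s=np.cos(a),np.sin(a); return np.array([[c,-s,0],[s,c,0],[0,0,1]])
def fit(f,M,px,x0):
    M=np.array(M)/1e3
    g=lambda p: proj(f,M@Rz(p[2]).T+[p[0],p[1],0])
    r=least_squares(lambda p:(g(p)-px).ravel(),x0); return r.x,np.abs(r.fun).max()
HEEL=[[50,20,7],[50,-20,7],[-50,-20,16],[-50,20,16]]
PLAIN=[[42,20,16],[42,-20,16],[-42,-20,16],[-42,20,16]]
NEST=[[57,46,34],[57,-46,34],[33,-46,34],[33,46,34],[-71,-46,22],[-71,46,22]]
NEST2=[[71,46,34],[71,-46,34],[33,-46,34],[33,46,34],[-71,-46,22],[-71,46,22]]
E
python3 - <<'E'
from h import *
T=lambda c:(np.array(c)+.5)/5-.5+[155,100]
for n,M,c in(('heel',HEEL,[(590,375),(648,362),(686,494),(631,511)]),('plain',PLAIN,[(405,297),(455,283),(494,398),(443,412)]),('nest',NEST,[(45,225),(181,225),(181,282),(45,282),(178,432),(48,430)]),('nest2',NEST2,[(45,225),(181,225),(181,282),(45,282),(178,432),(48,430)])):
    px=T(c);g=ray('t0',*px.mean(0),.016)
    for y in (0,1.5,-1.5,3):
        r=fit('t0',M,px,[g[0],g[1],y]); 
        if r[1]<6: print(n,r[0][:2],np.degrees(r[0][2]),r[1]);
P,_=fit('t0',HEEL,T([(590,375),(648,362),(686,494),(631,511)]),[.5,-.2,1.5])
for f in('t0','s0'): 
  print(proj(f,np.array(HEEL)/1e3@Rz(P[2]).T+[P[0],P[1],0]).round(1).tolist())
E
```

```text
heel [ 0.46215203 -0.23054645] 16.860149377949078 0.3936980687837206
heel [ 0.46215203 -0.23054645] 16.860149818977096 0.3936980826904062
heel [ 0.46215203 -0.23054645] 16.860149600908116 0.39369807703639026
heel [ 0.46215203 -0.23054645] 16.860150508724647 0.39369810256775395
plain [ 0.52025988 -0.09712896] 19.36199247358825 0.6078384777661654
plain [ 0.52025988 -0.09712896] 19.361992308848546 0.6078385157119897
plain [ 0.52025988 -0.09712896] 19.36199235136563 0.6078385088838161
plain [ 0.52025988 -0.09712896] 19.361992303345232 0.6078385198857177
nest [0.53081516 0.13644692] 1.2510395445147522 2.9518597441149836
nest [0.53081516 0.13644691] 1.251045141574933 2.9518610206214078
nest [0.53081516 0.13644691] 1.2510511754738856 2.9518623903669834
nest [0.53081516 0.13644691] 1.2510700560671044 2.9518666718100803
nest2 [0.52619231 0.13633442] 1.3228322585971517 0.5381156753429934
nest2 [0.52619231 0.13633442] 1.3228315706487264 0.538115883846217
nest2 [0.52619231 0.13633442] 1.3228320937889098 0.5381157262133058
nest2 [0.52619231 0.13633442] 1.3228317642351286 0.5381158273994515
[[272.9, 174.6], [283.9, 171.6], [291.9, 198.7], [280.8, 201.8]]
[[284.0, 195.5], [295.0, 198.6], [280.8, 209.9], [269.3, 206.4]]
```

```bash
python3 - <<'E'
from h import *
a=np.radians(16.86);P=np.array([.46215,-.23055,0])
for sg in(-10,10):
    L=np.array([[sg,0,46],[18 if sg<0 else -18,0,16],[50,0,0]])/1e3@Rz(a).T+P
    print(L[0],((proj('t0',L)-[155,100])*5).tolist(),((proj('s0',L)-[180,120])*6).tolist())
crop('t0','c3',265,160,40,50,12);crop('s0','c4',260,185,50,50,12)
a=cv2.imread('pics/c3.png');b=cv2.imread('pics/c4.png');d=np.zeros((600,40+480-40,3),np.uint8)
cv2.imwrite('pics/c34.png',cv2.resize(np.hstack([a,b]),(800,444)))
E
```

```text
[ 0.45257984 -0.23345034  0.046     ] [[642.9032727538684, 440.9533781166536], [629.8688834245709, 407.54550767850094], [616.5225745331575, 367.10683055035787]] [[608.3739241763316, 444.8723874163858], [630.5551963382154, 472.4895386448443], [655.9073192939167, 473.2597145632045]]
[ 0.47172016 -0.22764966  0.046     ] [[634.9020236044555, 412.91960954597954], [644.0082814152549, 457.11432925059427], [616.5225745331575, 367.10683055035787]] [[626.0034030956069, 429.13159879469737], [599.152953915396, 501.6320462100729], [655.9073192939167, 473.2597145632045]]
```

View pics/c34.png

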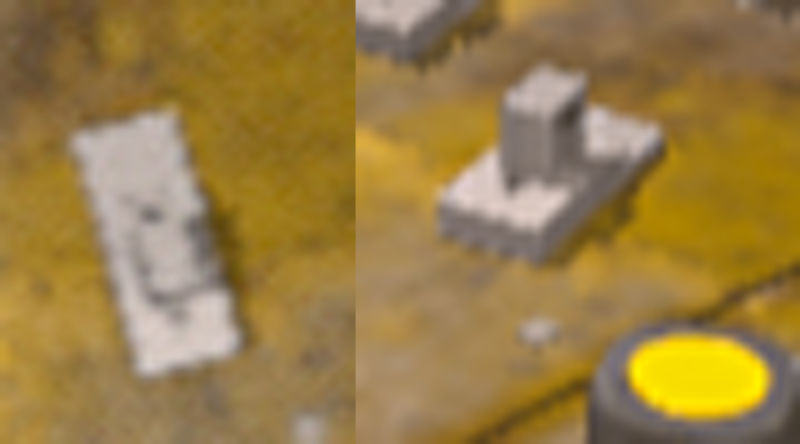

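The lug in both views matches the model with the tongue at the far end. The lug is predicted at (608,445) and seen at about (607,445) in the scene crop, so the choice is confirmed. Moving above it.

carry_out(offset=[[18,33,0],[18,33,0],[18,33,0],[18,33,0],[18,33,0],[18,33,-20],[18,33,-20],[18,33,-20],[18,33,-20],[21,33,-40],[0,0,0],[0,0,0]], turn=[[0,0,-1],[0,0,-1],[0,0,-1],[0,0,-1],[0,0,-1],[0,0,-1],[0,0,-1],[0,0,-1],[0,0,-0.7],[0,0,0],[0,0,0],[0,0,0]], hand=[0,0,0,0,0,0,0,0,0,0,0,0], force=40)

```text
time: 1.3
eef_pos: [0.4504, -0.2363, 0.106]
orientation: [-179.9, 0.1, 17.0]
wrist_force: [0.5, -0.3, 0.7]
width: 0.0879
```

```bash
python3 - <<'E'
from h import *
a=snap('scene','s1');snap('top','t1');s=robot.get_state();print(s['eef_pos'],s['orientation'],s['wrist_force'],proj('s1',[s['eef_pos'],[.4526,-.2335,.046]]))
crop('s1','c5',220,125,130,100,6)
E
```

```text
[ 0.45058713 -0.23842519  0.10739821] [1.79951371e+02 6.21238811e-05 1.68251978e+01] [-0.43855188 -0.07000474  0.2842285 ] [[282.86961019 177.11024733]
 [281.41167586 194.14906941]]
```

View pics/c5.png

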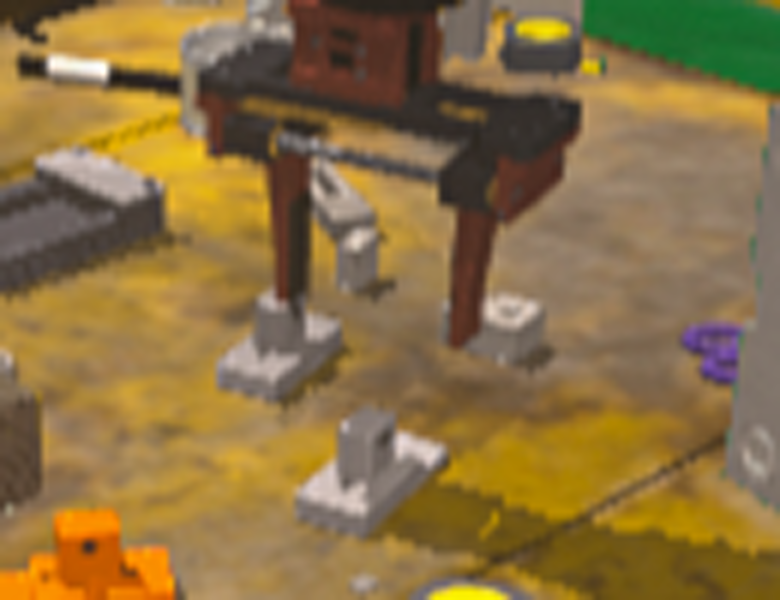

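The fingers at (287,300) and (465,345) in the crop straddle the projected lug, and the lug top at (367,415) sits where predicted. Descending partway and checking the pose.

carry_out(offset=[[0,0,-25],[0,0,-20],[0,0,0],[0,0,0],[0,0,0]], turn=[[0,0,0],[0,0,0],[0,0,0],[0,0,0],[0,0,0]], hand=[0,0,0,0,0])

```text
time: 1.9
eef_pos: [0.4514, -0.2382, 0.0633]
orientation: [179.9, -0.1, 16.8]
wrist_force: [-0.4, 0.2, -0.6]
width: 0.088
```

```bash
python3 - <<'E'
from h import *
for i in range(4): snap('scene','s2');s=robot.get_state();print(s['eef_pos'],s['orientation'])
E
```

```text
[ 0.4514547  -0.23799163  0.06325217] [ 1.79906543e+02 -8.92695405e-02  1.68561680e+01]
[ 0.45139486 -0.23781683  0.06309896] [ 1.79917958e+02 -8.11343790e-02  1.68630244e+01]
[ 0.45136527 -0.2376508   0.06295615] [ 1.79925833e+02 -7.52621266e-02  1.68774796e+01]
[ 0.45124353 -0.23750007  0.06274114] [ 1.79940497e+02 -5.94640351e-02  1.68884985e+01]
```

carry_out(offset=[[1,4,-21],[0,0,-20],[0,0,-1],[0,0,0],[0,0,0],[0,0,0],[0,0,0],[0,0,0],[0,0,0],[0,0,0],[0,0,0],[0,0,0]], turn=[[0,0,0],[0,0,0],[0,0,0],[0,0,0],[0,0,0],[0,0,0],[0,0,0],[0,0,0],[0,0,0],[0,0,0],[0,0,0],[0,0,0]], hand=[0,0,0,0,255,255,255,255,255,255,255,255], force=45)

```text
time: 3.3
eef_pos: [0.4518, -0.2331, 0.0199]
orientation: [-180.0, 0.0, 16.9]
wrist_force: [0.4, -0.6, -0.2]
width: 0.0274
```

```bash
python3 - <<'E'
from h import *
s=robot.get_state();print(s['eef_pos'],s['orientation'],s['wrist_force'],s['width'])
E
```

```text
[ 0.45181113 -0.23313323  0.01986389] [-1.79998574e+02  1.45569390e-03  1.69037372e+01] [ 0.4374474  -0.55680088 -0.18500664] 0.027436827340835884
```

carry_out(offset=[[0,0,0],[0,0,0],[0,0,0],[0,0,10],[0,0,20],[0,0,30],[0,0,30],[0,0,30],[0,0,0],[0,0,0]], turn=[[0,0,0],[0,0,0],[0,0,0],[0,0,0],[0,0,0],[0,0,0],[0,0,0],[0,0,0],[0,0,0],[0,0,0]], hand=[255,255,255,255,255,255,255,255,255,255])

```text
time: 4.3
eef_pos: [0.4516, -0.2332, 0.14]
orientation: [180.0, -0.0, 16.9]
wrist_force: [-0.3, -0.1, -5.6]
width: 0.0194
```

carry_out(offset=[[4,20,0],[4,32,0],[4,36,0],[5,38,0],[5,38,0],[5,38,0],[5,38,0],[5,38,0],[4,36,0],[4,32,0],[4,23,0],[0,0,0]], turn=[[0,0,-1.6],[0,0,-2],[0,0,-2],[0,0,-2],[0,0,-2],[0,0,-2],[0,0,-2],[0,0,-2],[0,0,0],[0,0,0],[0,0,0],[0,0,0]], hand=[255,255,255,255,255,255,255,255,255,255,255,255])

```text
time: 5.5
eef_pos: [0.4995, 0.1398, 0.138]
orientation: [-179.9, 0.2, 1.6]
wrist_force: [-0.5, 0.3, -4.3]
width: 0.0197
```

carry_out(offset=[[0,0,0],[0,0,0],[0,0,0],[0,0,0],[0,0,-15],[0,0,-20],[0,0,-13],[0,0,0],[0,0,0],[0,0,0]], turn=[[0,4,0],[0,4,0],[0,4,0],[-0.3,3,0],[0,0,0],[0,0,0],[0,0,0],[0,0,0],[0,0,0],[0,0,0]], hand=[255,255,255,255,255,255,255,255,255,255])

```text
time: 6.5
eef_pos: [0.5012, 0.136, 0.0925]
orientation: [-179.9, 14.9, 1.3]
wrist_force: [-0.4, -0.0, -4.1]
width: 0.02
```

```bash
python3 - <<'E'
from h import *
snap('scene','s3');snap('top','t3');s=robot.get_state();print(s['eef_pos'],s['orientation'],s['wrist_force'],s['width'])
N=np.array([[33,46,34],[33,-46,34],[71,-46,34],[71,46,34],[-71,-46,22],[-71,46,22],[-57,-30,22],[-57,30,22]])/1e3@Rz(np.radians(1.3)).T+[.5262,.1363,0]
for f in('s3','t3'):
    im=load(f)['pixels'][:,:,::-1].copy();p=proj(f,N);o,k=(([130,90],[130,100],6) if f=='s3' else ([130,115],[130,100],6))[0],6
    c=cv2.resize(im[o[1]:o[1]+95,o[0]:o[0]+130],None,fx=k,fy=k,interpolation=cv2.INTER_CUBIC)
    if f=='s3':
        for q in (p-o+.5)*k-.5: cv2.circle(c,tuple(int(v) for v in q),4,(0,0,255),1)
    cv2.imwrite(f'pics/c_{f}.png',c)
E
```

```text
[0.50131314 0.13600413 0.09269631] [-179.94437271   14.90605939    1.28454588] [ 0.43416298  0.25196793 -4.56508572] 0.02003549023456265
```

View pics/c_s3.png

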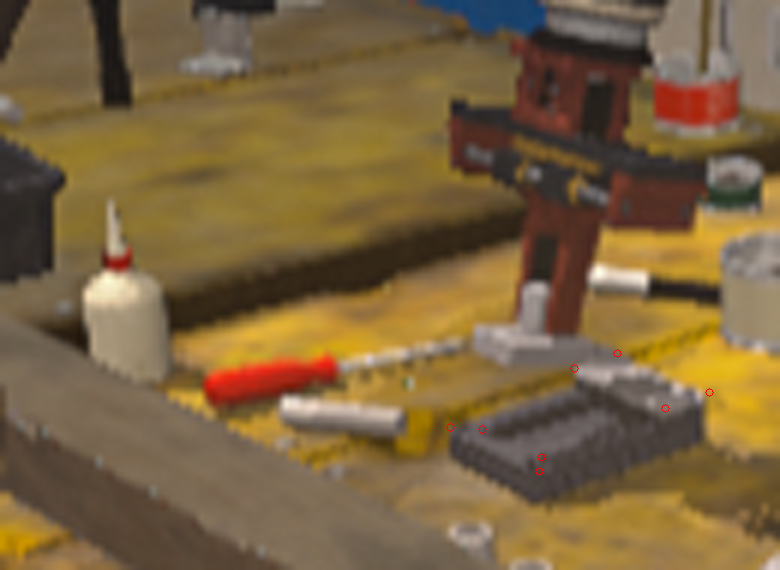

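The insert hangs tilted over the nest. The nest overlay is about 5 crop pixels (roughly 2 mm) off, toward the camera. I'll check the in-hand pose with an enlarged overlay.

```bash
cat >> h.py <<'E'
from scipy.spatial.transform import Rotation as Ro
INS=np.array([[50,20,0],[50,-20,0],[50,-20,7],[50,20,7],[18,-20,7],[18,-20,16],[18,20,16],[-50,-20,16],[-50,20,16],[-50,-20,0],[-50,20,0]])/1e3
def ins(s,t=(-10.5,0,20)):
    R=Ro.from_euler('xyz',s['orientation'],degrees=True)*Ro.from_euler('x',180,degrees=True)
    return R.apply(INS-np.array(t)/1e3)+s['eef_pos']
def over(f,o,u0,v0,w,h,k,Ps):
    crop(f,o,u0,v0,w,h,k);c=cv2.imread(f'pics/{o}.png')
    for P,col in Ps:
        for q in (proj(f,P)-[u0,v0]+.5)*k-.5: cv2.circle(c,tuple(int(round(v)) for v in q),3,col,1)
    cv2.imwrite(f'pics/{o}.png',c)
E
python3 - <<'E'
from h import *
s=robot.get_state()
# nest refit with scene pixels
px=(np.array([(574,374),(667,412),(450,433),(537,466)])+.5)/6-.5+[130,90]
print(fit('s3',[[33,46,34],[33,-46,34],[-71,46,22],[-71,-46,22]],px,[.526,.136,0]))
over('s3','c6',203,135,50,40,16,[(ins(s),(0,0,255))])
E
```

```text
(array([0.52395608, 0.13374131, 0.0147748 ]), np.float64(1.3134133072853729))
```

View pics/c6.png

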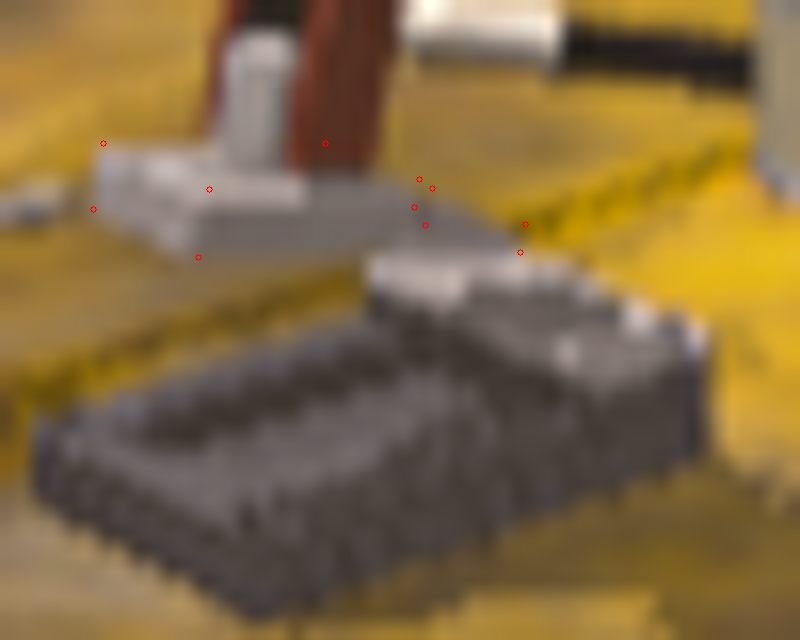

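The in-hand overlay agrees to within a pixel, with a tilt of 15°. I'll use the mean nest estimate (0.525, 0.135). Backing off 5 mm, descending behind the lip, then tucking.

carry_out(offset=[[-5,-1,0],[0,0,-10],[0,0,-10],[0,0,-10],[0,0,-8],[0,0,-6],[0,0,0],[0,0,0]], turn=[[0,0,0],[0,0,0],[0,0,0],[0,0,0],[0,0,0],[0,0,0],[0,0,0],[0,0,0]], hand=[255,255,255,255,255,255,255,255])

```text
time: 7.4
eef_pos: [0.4958, 0.1349, 0.0478]
orientation: [-180.0, 15.0, 1.3]
wrist_force: [-0.8, -0.7, -3.8]
width: 0.0193
```

```bash
python3 - <<'E'
from h import *
snap('scene','s4');s=robot.get_state();print(s['eef_pos'],s['orientation'],s['wrist_force'])
over('s4','c7',203,135,50,40,16,[(ins(s),(0,0,255))])
E
```

```text
[0.49601555 0.13493458 0.04804089] [-179.95514818   14.98768203    1.27316839] [ 0.49982263 -0.10620768 -3.61626588]
```

View pics/c7.png

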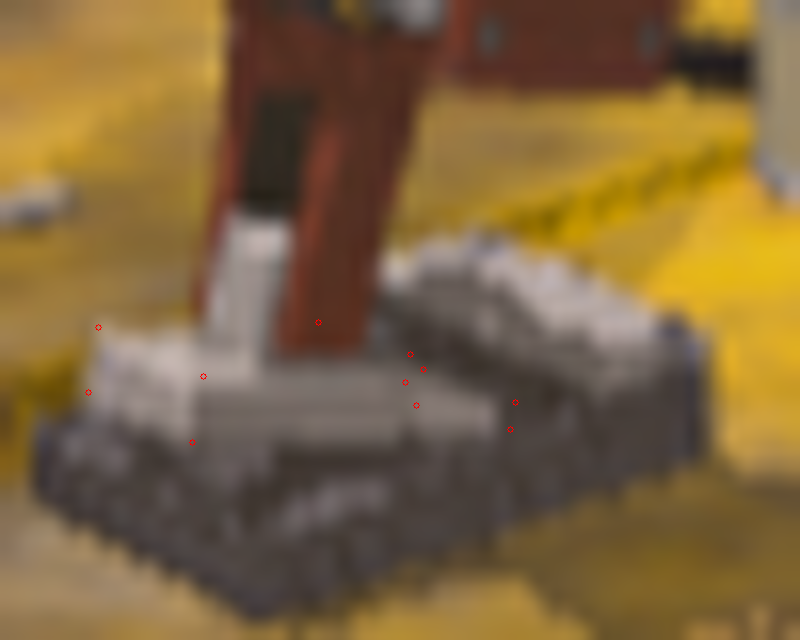

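The tongue is down in the pocket in front of the lip, with no contact (tip seen at about (495,415)). Relative to the nest, the insert appears about 2 mm further back. Sliding in 26 mm.

carry_out(offset=[[4,0,0],[5,0,0],[5,0,0],[5,0,0],[4,0,0],[3,0,0],[0,0,0],[0,0,0],[0,0,0]], turn=[[0,0,0],[0,0,0],[0,0,0],[0,0,0],[0,0,0],[0,0,0],[0,0,0],[0,0,0],[0,0,0]], hand=[255,255,255,255,255,255,255,255,255])

```text
time: 8.35
eef_pos: [0.5215, 0.1349, 0.0479]
orientation: [-180.0, 15.0, 1.3]
wrist_force: [0.2, 0.4, -4.5]
width: 0.0198
```

```bash
python3 - <<'E'
from h import *
snap('scene','s5');s=robot.get_state();print(s['eef_pos'],s['orientation'],s['wrist_force'])
over('s5','c8',203,135,50,40,16,[])
E
```

```text
[0.52159327 0.13484301 0.04792051] [-179.96556872   15.01514896    1.28006575] [ 0.11650141  0.14956431 -4.32689002]
```

View pics/c8.png

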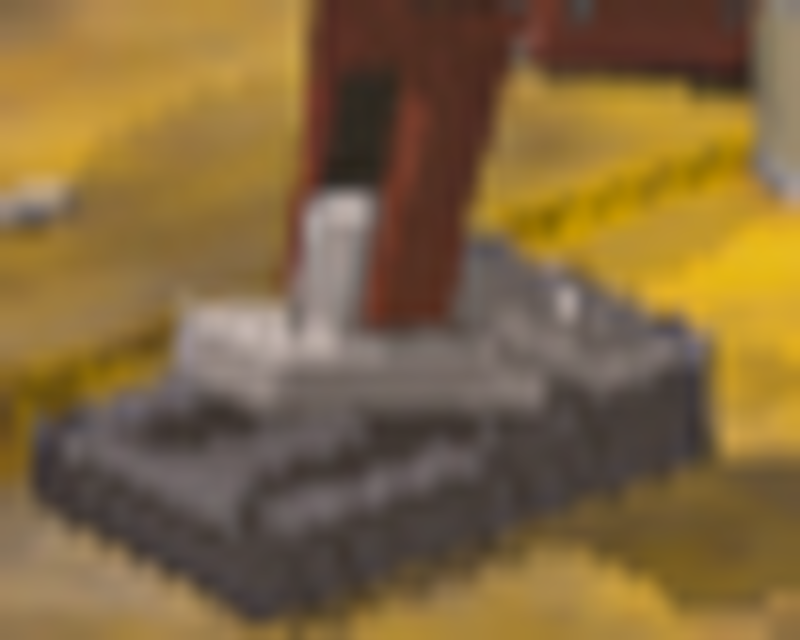

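The tongue is tucked under the lip with no contact force. Lowering the other end while untilting.

carry_out(offset=[[-1,0,-3],[-1,0,-3],[-1,0,-3],[-1,0,-3],[-1,0,-3],[0,0,0],[0,0,0],[0,0,0]], turn=[[0,-3,0],[0,-3,0],[0,-3,0],[0,-3,0],[0.3,-3,0],[0,0,0],[0,0,0],[0,0,0]], hand=[255,255,255,255,255,255,255,255])

```text
time: 9.2
eef_pos: [0.5175, 0.1349, 0.0332]
orientation: [-180.0, 0.0, 1.2]
wrist_force: [0.6, 0.2, -4.9]
width: 0.0199
```

carry_out(offset=[[0,0,-1],[0,0,-1],[0,0,0],[0,0,0],[0,0,0]], turn=[[0,0,0],[0,0,0],[0,0,0],[0,0,0],[0,0,0]], hand=[255,255,255,255,255])

```text
time: 9.7
eef_pos: [0.5168, 0.1348, 0.0309]
orientation: [-180.0, 0.0, 1.2]
wrist_force: [-0.9, 0.7, -3.7]
width: 0.0198
```

carry_out(offset=[[0,0,-0.5],[0,0,-0.5],[0,0,0],[0,0,0]], turn=[[0,0,0],[0,0,0],[0,0,0],[0,0,0]], hand=[255,255,255,255])

```text
time: 10.1
eef_pos: [0.5168, 0.1348, 0.0299]
orientation: [-180.0, -0.0, 1.2]
wrist_force: [0.5, -0.2, -4.1]
width: 0.0198
```

carry_out(offset=[[0,0,-0.5],[0,0,-0.5],[0,0,0],[0,0,0]], turn=[[0,0,0],[0,0,0],[0,0,0],[0,0,0]], hand=[255,255,255,255])

```text
time: 10.5
eef_pos: [0.5169, 0.1348, 0.0299]
orientation: [180.0, -0.0, 1.2]
wrist_force: [-4.1, -1.6, 7.2]
width: 0.0198
```

The floor contact is felt (7 N up). Releasing and retreating.

carry_out(offset=[[0,0,0],[0,0,0],[0,0,0],[0,0,0],[0,0,10],[0,0,20],[0,0,30],[0,0,30],[0,0,30],[-10,0,30],[0,0,0],[0,0,0]], turn=[[0,0,0],[0,0,0],[0,0,0],[0,0,0],[0,0,0],[0,0,0],[0,0,0],[0,0,0],[0,0,0],[0,0,0],[0,0,0],[0,0,0]], hand=[90,90,90,90,90,90,90,90,90,90,90,90])

```text
time: 11.7
eef_pos: [0.5071, 0.1349, 0.18]
orientation: [-180.0, -0.1, 1.2]
wrist_force: [-0.3, -0.5, 0.1]
width: 0.0572
```

```bash
python3 - <<'E'
from h import *
snap('scene','s6');snap('top','t6');s=robot.get_state();print(s['eef_pos'],s['wrist_force'],s['width'])
over('s6','c9',203,135,50,40,16,[])
E
```

```text
[0.50642286 0.1345875  0.17832945] [ 0.5407199   0.34705376 -0.33468106] 0.05683863149783458
```

View pics/c9.png

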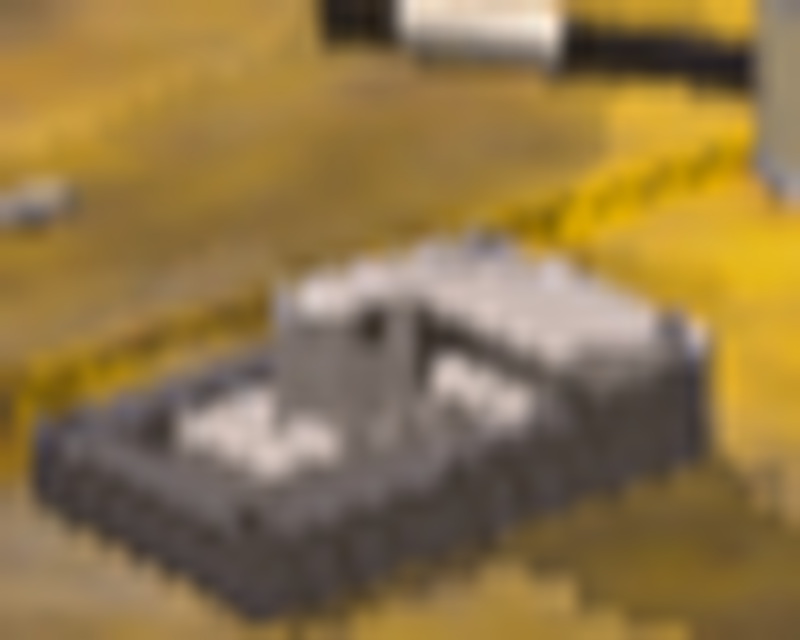

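The insert lies flat in the pocket, with the lug at about (340,360) and the tongue running under the lip at about (480,390). The gripper is clear.

```bash
python3 -c "
from bench import robot
print(robot.hand_in(),robot.get_state()['time'])"
```

```text
the job is handed in; nothing more can be done
the job is handed in; nothing more can be done
```

I fitted the tongued insert into the nest and handed the job in at about 11.8 s of the 35 s allowed; the hand-in gave no verdict. I gripped it by the lug, tilted it 15° tongue down and lowered it in front of the lip. Then I slid it 26 mm under, untilted it while lowering until it touched the floor, let go and retreated.

**Checks that passed:**
- **Tuck:** the tip was about 17 mm under the lip at 15° tilt, with no contact force.
- **Floor contact:** about 7 N upward, at a TCP height of 0.030 m, as expected for the pocket floor.
- **Final picture:** the insert lies flat in the pocket with the tongue under the lip. By the arm's pose, it is about 1–2 mm from the pocket centre along x.
- **Gripper:** it ended about 15 cm clear, with wrist force near zero.
- **Plain insert:** I did not touch it.

**Checks that disagreed:** the two cameras placed the nest about 2–3 mm apart. I took it into account, and it is well inside the fit's clearance. The final position was not measured again numerically from the pictures.

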